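Put the bath boat away to dry in the lidded tub

ROBOT

A 6-joint arm with a two-finger parallel gripper is mounted at the origin on the work surface. World frame = base frame: x ahead of the robot, y to its left, z up, the work surface at z = 0. Lengths are in mm, angles in rad, forces in N, time in s.
With the tool pointing down it reaches from about 350 to 775 mm from the base axis. Payload 7.3 kg.
Tool frame: the origin (TCP) lies on the centre line of the jaws, within the pads' length; the fingertips stand 22 mm ahead of it and the grasp point (between the pads) lies 3 mm ahead of it; z points along the fingers, y is the line along which they close (so a half turn about z gives the same grasp; the last joint's range is limited). The gripper opens to 92 mm and grips with 3 to 60 N. Pads are 19 mm wide; open, the fingers measure 130 mm over their backs; the gripper's body (75 mm by 190 mm) begins 47 mm behind the grasp point.
Start: joints at [-1.285, 0.342, 1.524, -0, 1.275, -0.146], TCP at [219.739, -476.82, 248.741] pointing down, gripper open.
Joint ranges: [-2.53, 2.53], [-0.77, 2.02], [0.04, 2.7], [-1, 4.14], [0.28, 2.66], [-3.11, 3.11]. Speed limits (rad/s): [2.57, 2.57, 3.14, 3.14, 3.14, 3.14].

INTERFACE

Orientations are given as a unit quaternion [w, x, y, z].
In Python, from rig import * gives the robot as it stands.
- The arm moves only by the shell command python3 -m inch 'ROWS' [FORCE]. ROWS is JSON, a list of rows, each a list of 7 numbers: the shift along the tool's x, y, z in cm, then the turn, a rotation vector about the tool's x, y, z in degrees, then the opening, from -1 (shut) to 1 (fully open), so that 0 is half open. In form: [[tx, ty, tz, wx, wy, wz, claw], ...]. A call has 1 to 20 rows; each row shifts and turns the commanded pose from where the row before left it, along the tool's axes as they then stand; what a row does not reach is not made up. A row lasts 1/8 s, in which the tool goes at most 62.5 mm and 10.7 degrees, less where a joint would pass 70% of its speed; a pose out of reach is approached as far as the arm can. A call is refused whole if a number of a shift passes 6.25 or a number of a turn 10.7, either way. A call with a gripper value outside its range is refused whole. The fingers move at their own pace and stop on an object; FORCE is the grip in N (left out, the last holds). Time passes only in rows, so rows that do not move let the fingers close. It gives the time, the measured TCP pose, the force, the opening and the grip force at its end, in the units of the state.
- get_obs(): the state, without advancing time (a new reading comes with each control period).
- read_camera(name): name is "scene" or "top" or "wrist"; returns the picture (384x512x3 uint8, blue, green, red); there is no depth.
- camera_model(name): a dict with "vfov" (degrees; the focal length in pixels is half the picture's height over the tangent of half this angle, whatever the lens; pixels are square), "cx", "cy" (the principal point, pixels), "origin" and "attitude" of the camera in the world. Camera axes: x right, y down, z forward; pixel columns grow to the right and rows downward; lengths in mm; the calibration is good to about 2 mm. A picture is of the moment at which its call begins: read the wrist's pose just before it. camera_model takes no time and is no camera call; for the wrist camera it gives the pose at the moment of the call.
- hand_in(): hands the job in; it is judged then, once.
The state is a dict: "clock": time; "joint_positions": joint angles; "qvel": joint speeds; "effort": joint torques, N m; "tool_pos": TCP position; "eef_rot": TCP orientation; "force": force on the tool from outside, world axes, zero at the start; "moment": the same for the moment, N m; "opening": opening from 0.0 (shut) to 1.0 (fully open); "finger_force": force on a finger pad.
Only numpy, scipy, OpenCV 4.12 (cv2) and the standard library are available. Lean on these libraries where they do the work, as an engineer would, in place of code of your own. Each camera call takes 0.05 s, during which the arm holds its last target. There are 200 camera calls.

TASK

The bath boat is still damp and should dry in the open wooden toy tub. Lift the loose lid off the big rectangular tub and lay it gently, knob up, in the middle of the cork mat; then lower the boat gently into the tub so that it stands upright on the bottom, lengthways along the tub, and leave the tub open. Leave the car, the pink cube and the glass paperweight where they are.

Things in the scene. Friction and masses are not known exactly. Their poses are not given: they have to be found in the camera images.
- tub: big rectangular open wooden tub, fixed to the bench, outer 200 (its x) x 140 (its y) x 100 high, walls and floor 6 thick, inside 188 x 128; origin at the centre of its underside, z up. It starts covered by the lid
- tub_in (a point): centre of the tub's inner floor, 6 above the bench; axes as the tub
- lid: loose wooden lid of the tub, 300 g (varies): plate 200 (x) x 140 (y) x 10 thick, round knob on top, two battens beneath (16 x 118, 6 deep, at x = +-70) hanging inside the tub with 5 mm play along y. Origin at the centre of the plate's underside, z up: 100 above the bench (the tub's rim) at the start, 11 above the bench when lying on the mat
- lid_knob (a point): centre of the knob's head, 36 above the lid's origin: a vertical cylinder 36 in diameter, 22 tall (25 to 47 above the lid's origin), on a stem 18 in diameter; the plate's upper face is 26 below this point
- mat: cork mat fixed to the bench, 240 (x) x 180 (y) x 5 thick; origin at the centre of its underside, z up. Tub and mat lie one to the left and one to the right of the robot, either way round
- mat_top (a point): centre of the mat's upper face, 5 above the bench
- boat: hard grey silicone bath boat, 180 g (varies), hull 140 long (x from -70 at the stern to +70 at the round bow) x 58 wide (y) x 34 high, with a cabin block on the deck and a short funnel (top at 84). Origin at the middle of its flat underside, z up
- boat_cabin (a point): grip point in the cabin, at x = -10, z = 56 in the boat's frame. The cabin is a block 54 (x) x 36 (y), from the deck at 34 to its flat roof at 70 above the underside
- car: bystander: loose varnished wooden car, 110 x 60 x 57 high, origin at the centre of its underside; it stands beyond the boat. Other bystanders, fixed: along the far edge a green box with its lid shut (100 high), a white pencil cup and a small round canister with a knob; flat books (48 high) at the right edge, a bead frame (142 high) at the left edge
- cube: bystander: loose pink plastic cube, 60 each way, origin at the centre of its underside; between robot and boat, to the right
- dome: bystander: loose glass paperweight dome, 70 in diameter, 41 high, origin at the centre of its underside; between robot and boat, to the left
There are look-alikes about, which are no part of the job. What is meant by the boat is not orange, and is the smaller of those in its own colour.

How it is judged:
By the outcome, as a careful person would: the job done as asked, in the order asked, and still so for the second after the job is handed in, with the robot touching nothing.
It also fails if it takes over 59 s, if anything falls off the work surface, if the arm or the gripper's body presses on something with over 40 N, if the wrist force passes 120 N, or if a joint passes its speed limit or range.

## Working session

There is one attempt and no reset: what is moved stays moved. The work goes in short steps, Python scripts to look and compute and a shell command to move; the robot and the scene stay as the last step left them, time stands still between calls to the robot, and variables do not carry over. Pictures are saved under pics/ and viewed, at most 10 in all, crops included, and the job is handed in when it is done.

```bash
mkdir -p pics; ls
python3 - <<'E'
from rig import *
import cv2
for n in("scene","top"):
    cv2.imwrite(f"pics/{n}0.png",read_camera(n)); print(n,camera_model(n))
print(get_obs())
E
```

```text
pics
scene {'vfov': 49.73803341784178, 'cx': 261.2630781568028, 'cy': 189.65097056361623, 'origin': array([1155.16135707,  -50.82290746,  862.97692011]), 'attitude': array([-0.26512886,  0.68700719,  0.63486258, -0.23383179])}
top {'vfov': 54.64468647695355, 'cx': 253.93524484771672, 'cy': 191.2755808693666, 'origin': array([ 389.60513454,   18.18046621, 1063.79410926]), 'attitude': array([-0.02668309,  0.70964943, -0.70284467,  0.04117128])}
{'clock': 0.1, 'joint_positions': array([-1.28500232e+00,  3.42656428e-01,  1.52492446e+00, -1.83170517e-05,
        1.27544107e+00, -1.46020034e-01]), 'qvel': array([-0.00195168, -0.00067837, -0.0023292 ,  0.002521  , -0.0009747 ,
        0.00184337]), 'effort': array([ 2.14478932e-03, -4.32005739e+01, -2.44694620e+01,  7.19344709e-02,
        5.26243402e-02, -5.62675666e-05]), 'tool_pos': array([ 219.62939108, -476.46960129,  248.11166461]), 'eef_rot': array([-7.12299522e-04,  9.76781660e-01,  2.14236034e-01, -5.86431513e-05]), 'force': array([ 0.29327559, -0.11977302,  0.75110584]), 'moment': array([-0.00510384,  0.00598948,  0.01169819]), 'finger_force': 0.0, 'opening': 0.9974641342028066}
```

View pics/scene0.png

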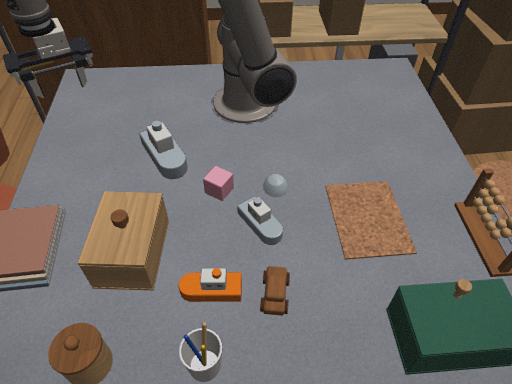

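View pics/top0.png

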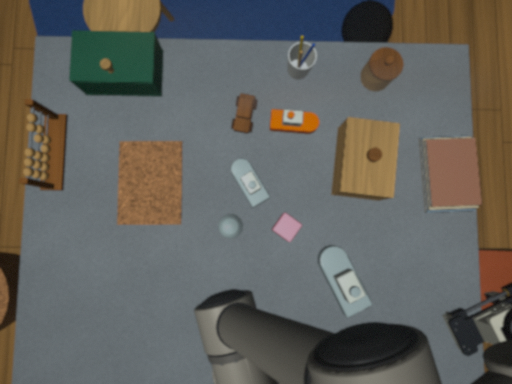

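The scene shows the lidded tub on the robot's right, with its knob at about (374,155) in the top view. The mat is on the left at (150,182). The smaller grey boat is at (249,183) with its bow pointing up and left. The larger grey boat at (345,282) and the orange one are look-alikes.

```bash
cat > h.py <<'E'
from rig import *
import numpy as np, cv2
from scipy.spatial.transform import Rotation as R
def rot(q): return R.from_quat(np.roll(np.array(q),-1))
def px(name,u,v,z,m=None):
    m=m or camera_model(name); f=192/np.tan(np.radians(m["vfov"]/2))
    d=rot(m["attitude"]).apply([(u-m["cx"])/f,(v-m["cy"])/f,1]); o=np.array(m["origin"])
    return o+d*(z-o[2])/d[2]
def proj(name,p,m=None):
    m=m or camera_model(name); f=192/np.tan(np.radians(m["vfov"]/2))
    c=rot(m["attitude"]).inv().apply(np.array(p)-m["origin"]); return c[:2]/c[2]*f+[m["cx"],m["cy"]]
E
python3 - <<'E'
from h import *
im=cv2.imread("pics/top0.png")
t=[cv2.resize(im[y:y+110,x:x+80],None,fx=3.3,fy=3.3,interpolation=cv2.INTER_CUBIC) for x,y in((110,128),(328,104),(212,135))]
cv2.imwrite("pics/z.png",np.hstack(t))
for n,u,v,z in [("knob",374,154,147),("mat",150,182,5),("m1",119,141,5),("m2",181,141,5),("m3",182,224,5),("m4",117,224,5),("l1",348,118,110),("l2",399,122,110),("l3",394,198,110),("l4",341,192,110),("bow",235,161,34),("stern",263,204,34),("roof",250,183,70)]:
    print(n,px("top",u,v,z).round(0))
print("scene knob",px("scene",119,216,147).round(), "boat roof",px("scene",259,209,70).round())
E
```

```text
knob [ 576. -302.  147.]
mat [515. 294.   5.]
m1 [633. 387.   5.]
m2 [635. 209.   5.]
m3 [397. 200.   5.]
m4 [395. 382.   5.]
l1 [ 679. -248.  110.]
l2 [ 670. -384.  110.]
l3 [ 468. -365.  110.]
l4 [ 482. -227.  110.]
bow [574.  51.  34.]
stern [454. -28.  34.]
roof [508.   9.  70.]
scene knob [ 581. -301.  147.] boat roof [522.  10.  70.]
```

View pics/z.png

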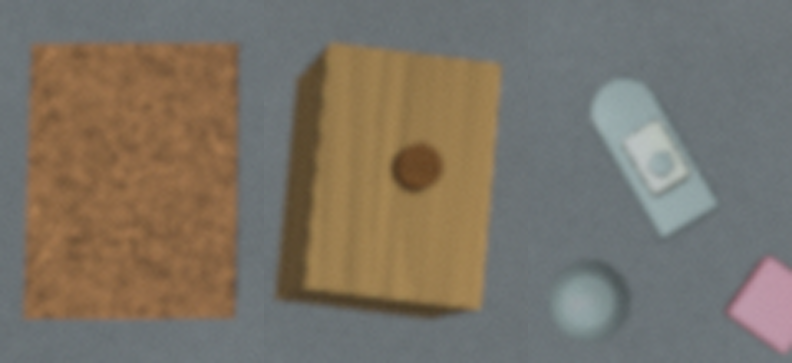

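The lens agrees with the given sizes: the mat measures about 238 x 180, the lid 200 x 137 and the boat 144 long. Lid centre is about (575,-304) at yaw -6°, mat centre (515,294) at yaw about 2°, and boat yaw about 33°. Next I go above the knob.

```bash
cat >> h.py <<'E'
def go(x,y,z,yaw=None):
    "shift in tool axes (cm), then turn about tool z (deg) for TCP target; assumes tool down"
    o=get_obs(); r=rot(o["eef_rot"]); s=r.inv().apply(np.array([x,y,z])-o["tool_pos"])/10
    X=r.as_matrix()[:,0]; ps=np.degrees(np.arctan2(X[1],X[0])); Z=r.as_matrix()[:,2]
    print("t",round(o["clock"],2),"pos",o["tool_pos"].round(1),"yaw",ps.round(2),"tilt",Z.round(3),"F",o["force"].round(1),"op",round(o["opening"],3))
    print("shift cm",s.round(2),"turn wz", None if yaw is None else round(-((yaw-ps+90)%180-90),2))
E
python3 -m inch '[[2,0,0,0,0,0,1],[4,-0.1,0,0,0,0,1],[4.4,-0.1,0,0,0,0,1],[4.4,-0.1,0,0,0,0,1],[4.4,-0.1,0,0,0,0,1],[4.4,-0.1,0,0,0,0,1],[4.4,-0.1,0,0,0,0,1],[4.4,-0.1,0,0,0,0,1],[4,-0.1,0,0,0,0,1],[3.2,0,0,0,0,0,1],[0,0,0,0,0,7.6,1],[0,0,0,0,0,7.6,1],[0,0,0,0,0,7.6,1],[0,0,0,0,0,7.6,1],[0,0,0,0,0,0,1],[0,0,0,0,0,0,1]]' 25
python3 - <<'E'
from h import *
A=lambda L,z:np.array([px("top",u,v,z)for u,v in L])
l=A([(348,117.3),(399.8,123.1),(394.4,198),(339.8,191.9)],110);m=A([(120,141),(182.4,141),(181.5,224.7),(117.3,224.7)],5)
for n,c in(("lid",l),("mat",m)):
    d=c[0]+c[1]-c[2]-c[3];print(n,c.mean(0).round(1),np.degrees(np.arctan2(d[1],d[0])).round(1))
print("knob",px("top",374.4,154.6,147).round(1),"bow",px("top",238.4,159.8,34).round(1),"stern",px("top",261.4,201.7,34).round(1),"roof",px("top",251.4,183.2,70).round(1))
go(575,-304,139,-6)
m=camera_model("wrist");im=read_camera("wrist");cv2.imwrite("pics/w1.png",im)
print(m, "exp knob",proj("wrist",[575,-304,147],m))
E
```

```text
clock: 2.1
tool_pos: [576.0, -303.7, 248.4]
eef_rot: [-0.0, 0.999, -0.048, -0.0]
force: [-0.2, -0.2, 0.1]
opening: 1.002
finger_force: 0.0
lid [ 574.5 -305.7  110. ] -6.4
mat [514.  292.6   5. ] 0.8
knob [ 574.1 -303.1  147. ] bow [577.1  41.8  34. ] stern [460.  -23.5  34. ] roof [507.2   5.2  70. ]
t 2.1 pos [ 576.  -303.7  248.4] yaw -5.51 tilt [-0.001  0.    -1.   ] F [-0.2 -0.2  0.1] op 1.002
shift cm [-0.09  0.04 10.94] turn wz 0.49
{'vfov': 58.2938867102745, 'cx': 253.2404749156342, 'cy': 195.6493576720935, 'origin': array([ 644.43250958, -311.6630011 ,  385.07370839]), 'attitude': array([-0.08807389, -0.66681955,  0.73365597,  0.09666228])} exp knob [251.72059986 203.59892129]
```

View pics/w1.png

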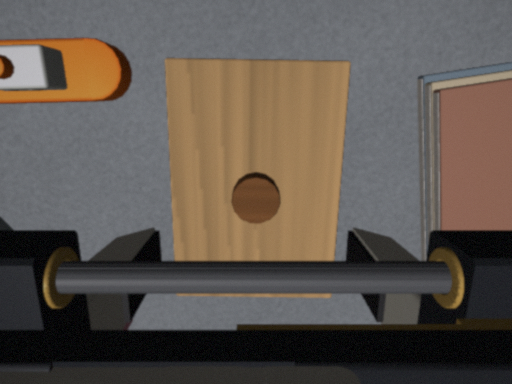

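The wrist view shows the knob top at about (256,197). The lid's far corners are at (166,59) and (349,61), and its near edge is at row 295.

Run:
```python
from h import *
k=px("wrist",256,197.5,147);print("knob",k)
c=[px("wrist",u,v,110) for u,v in((166,59),(349,61),(335,296),(175,296))]
print(np.array(c).round(1)); d=c[1]-c[0];print(np.degrees(np.arctan2(d[0],-d[1])))
go(*k[:2],139.5,-6)
```

```text
knob [ 579.25494283 -307.52203218  147.        ]
[[ 682.5 -249.9  110. ]
 [ 668.  -386.1  110. ]
 [ 471.  -368.9  110. ]
 [ 484.8 -225.9  110. ]]
-6.073180741282299
t 2.15 pos [ 576.  -303.8  248.5] yaw -5.54 tilt [-0.  0. -1.] F [-0.3 -0.2 -1. ] op 1.002
shift cm [ 0.37  0.34 10.9 ] turn wz 0.46
```

```bash
python3 -m inch '[[0.27,0.25,2,0,0,0.5,1],[0,0,3,0,0,0,1],[0,0,3,0,0,0,1],[0,0,2,0,0,0,1],[0,0,0.9,0,0,0,1],[0,0,0,0,0,0,1],[0,0,0,0,0,0,-1],[0,0,0,0,0,0,-1],[0,0,0,0,0,0,-1],[0,0,0,0,0,0,-1],[0,0,0,0,0,0,-1],[0,0,0,0,0,0,-1]]' 25; python3 -c "
from h import *
go(514,293,200,1)"
```

```text
clock: 3.65
tool_pos: [578.5, -306.5, 139.7]
eef_rot: [-0.0, 0.999, -0.054, -0.0]
force: [0.2, 1.2, 0.1]
opening: 0.395
finger_force: 0.6
t 3.65 pos [ 578.5 -306.5  139.7] yaw -6.16 tilt [-0.  0. -1.] F [0.2 1.2 0.1] op 0.395
shift cm [-12.85 -58.91  -6.02] turn wz -7.16
```

Opening 0.395 is 36 mm, so the fingers have the knob. I let the grip build, then lift.

```bash
python3 -m inch '[[0,0,0,0,0,0,-1],[0,0,0,0,0,0,-1],[0,0,0,0,0,0,-1],[0,0,-0.5,0,0,0,-1],[0,0,-1,0,0,0,-1],[0,0,-1.5,0,0,0,-1],[0,0,-2,0,0,0,-1],[0,0,-2,0,0,0,-1],[0,0,-2,0,0,0,-1],[0,0,-2,0,0,0,-1],[0,0,0,0,0,0,-1]]' 35; python3 -c "
from h import *
go(514,293,260,1)"
```

```text
clock: 5.03
tool_pos: [579.2, -307.1, 252.5]
eef_rot: [0.001, 0.999, -0.054, 0.002]
force: [1.0, 0.0, -4.3]
opening: 0.383
finger_force: 35.0
t 5.03 pos [ 579.2 -307.1  252.5] yaw -6.16 tilt [ 0.004 -0.003 -1.   ] F [ 1.   0.  -4.3] op 0.383
shift cm [-12.92 -58.96  -0.95] turn wz -7.16
```

```bash
python3 -m inch '[[-0.3,-1.5,0,0,0,0,-1],[-0.7,-3,-0.1,0,0,0,-1],[-0.75,-3.5,0,0,0,0,-1],[-0.75,-3.5,0,0,0,0,-1],[-0.75,-3.5,0,0,0,0,-1],[-0.75,-3.5,0,0,0,0,-1],[-0.75,-3.5,0,0,0,0,-1],[-0.75,-3.5,0,0,0,0,-1],[-0.75,-3.5,0,0,0,0,-1],[-0.75,-3.5,0,0,0,0,-1],[-0.75,-3.5,0,0,0,0,-1],[-0.75,-3.5,0,0,0,0,-1],[-0.75,-3.5,0,0,0,0,-1],[-0.75,-3.5,0,0,0,0,-1],[-0.75,-3.5,0,0,0,0,-1],[-0.75,-3.5,0,0,0,0,-1],[-0.75,-3.5,0,0,0,0,-1],[-0.6,-2.4,0,0,0,0,-1],[-0.1,-1,0,0,0,-3.6,-1],[0,0,0,0,0,-3.6,-1]]'; python3 -c "
from h import *
go(515,293,200,1)
c=np.array([px('scene',*p,5) for p in((327,187),(379,182),(411,247),(346,256))]);print(c.round(1),c.mean(0))"
```

```text
clock: 7.52
tool_pos: [512.8, 309.2, 249.4]
eef_rot: [0.0, 1.0, 0.011, -0.001]
force: [-0.3, -0.6, -4.0]
opening: 0.383
finger_force: 35.0
t 7.53 pos [512.8 309.2 249.4] yaw 1.27 tilt [-0.002 -0.001 -1.   ] F [-0.3 -0.6 -4. ] op 0.383
shift cm [0.2  1.62 4.94] turn wz 0.27
[[405.8 209.8   5. ]
 [397.5 360.4   5. ]
 [617.7 380.4   5. ]
 [631.2 213.4   5. ]] [513.04897532 291.00885672   5.        ]
```

```bash
python3 -m inch '[[0.2,0.9,0.5,0,0,0,-1],[0,0.8,1.5,0,0,0,-1],[0,0,2.5,0,0,0,-1],[0,0,3,0,0,0,-1],[0,0,3,0,0,0,-1],[0,0,3,0,0,0,-1],[0,0,2.5,0,0,0,-1],[0,0,1.5,0,0,0,-1],[0,0,1,0,0,0,-1],[0,0,0.6,0,0,0,-1],[0,0,0,0,0,0,-1],[0,0,0,0,0,0,-1]]'; python3 -c "
from h import *
go(514.5,292.5,50.6,1)"
```

```text
clock: 9.02
tool_pos: [517.3, 291.0, 60.4]
eef_rot: [-0.0, 1.0, 0.009, 0.001]
force: [0.3, 0.2, -3.4]
opening: 0.386
finger_force: 35.0
t 9.03 pos [517.3 291.   60.4] yaw 1.04 tilt [ 0.001  0.    -1.   ] F [ 0.3  0.2 -3.4] op 0.386
shift cm [-0.28 -0.15  0.98] turn wz 0.04
```

```bash
python3 -m inch '[[-0.2,-0.1,0.25,0,0,0,-1],[0,0,0.25,0,0,0,-1],[0,0,0.2,0,0,0,-1],[0,0,0.1,0,0,0,-1],[0,0,0,0,0,0,-1]]'; python3 -m inch '[[0,0,0.1,0,0,0,-1],[0,0,0,0,0,0,-1]]'
```

```text
clock: 9.65
tool_pos: [514.8, 291.8, 51.6]
eef_rot: [0.0, 1.0, 0.009, -0.0]
force: [-0.1, -0.2, -3.8]
opening: 0.387
finger_force: 35.0
clock: 9.9
tool_pos: [514.9, 291.8, 50.7]
eef_rot: [0.0, 1.0, 0.009, 0.0]
force: [1.5, 0.0, -2.4]
opening: 0.385
finger_force: 35.0
```

```bash
python3 -m inch '[[0,0,0.06,0,0,0,-1],[0,0,0,0,0,0,-1]]'; python3 -m inch '[[0,0,0.06,0,0,0,-1],[0,0,0,0,0,0,-1]]'
```

```text
clock: 10.15
tool_pos: [514.9, 291.8, 50.7]
eef_rot: [-0.0, 1.0, 0.009, 0.0]
force: [-2.0, -1.4, 3.6]
opening: 0.385
finger_force: 35.0
clock: 10.4
tool_pos: [514.9, 291.8, 50.6]
eef_rot: [-0.0, 1.0, 0.009, 0.0]
force: [-3.8, -1.7, 8.5]
opening: 0.384
finger_force: 35.0
```

```bash
python3 -m inch '[[0,0,-0.09,0,0,0,-1],[0,0,0,0,0,0,0.2],[0,0,0,0,0,0,0.6],[0,0,0,0,0,0,1],[0,0,0,0,0,0,1],[0,0,-0.5,0,0,0,1],[0,0,-1.5,0,0,0,1],[0,0,-3,0,0,0,1],[0,0,-4,0,0,0,1],[0,0,-4,0,0,0,1],[0,0,-4,0,0,0,1],[0,0,-3,0,0,0,1]]'
python3 -m inch '[[0,2,0,0,0,0,1],[0,4,0,0,0,0,1],[0,4,0,0,0,0,1],[0,4,0,0,0,0,1],[0,4,0,0,0,0,1],[0,4,0,0,0,0,1],[0,4,0,0,0,0,1],[0,2.6,0,0,0,-4,1],[0,0,0,0,0,-8.5,1],[0,0,0,0,0,-8.5,1],[0,0,0,0,0,-8,1],[0,0,0,0,0,0,1],[0,0,0,0,0,0,1]]'
python3 - <<'E'
from h import *
go(509,5,59,30)
m=camera_model("wrist");cv2.imwrite("pics/w2.png",read_camera("wrist"));print(proj("wrist",[509,5,70],m))
cv2.imwrite("pics/top2.png",read_camera("top"))
E
```

```text
clock: 11.9
tool_pos: [515.0, 291.9, 253.8]
eef_rot: [-0.001, 1.0, 0.009, 0.002]
force: [0.8, 0.1, 0.3]
opening: 1.003
finger_force: 0.0
clock: 13.52
tool_pos: [519.5, 5.5, 250.0]
eef_rot: [-0.0, 0.966, 0.258, -0.0]
force: [-0.9, 0.3, -0.2]
opening: 1.002
finger_force: 0.0
t 13.53 pos [519.5   5.5 250. ] yaw 29.87 tilt [-0.001 -0.    -1.   ] F [-0.9  0.3 -0.2] op 1.002
shift cm [-0.93 -0.47 19.11] turn wz -0.13
[247.33758011 188.0701569 ]
```

View pics/w2.png

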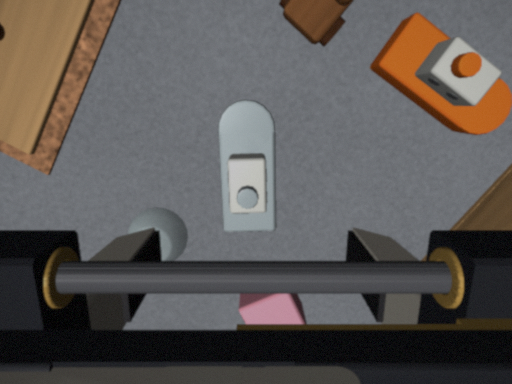

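View pics/top2.png

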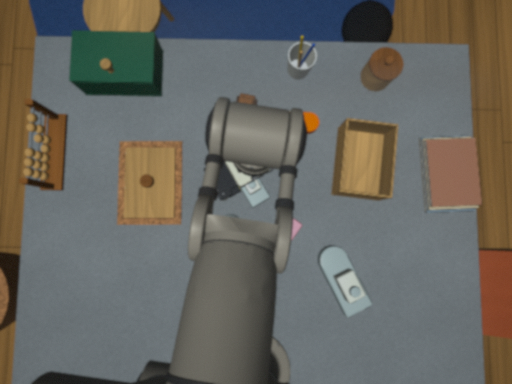

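The lid lies square in the middle of the mat with its knob up. The wrist view shows the boat roof centred at about (247.5,184), with the hull nearly in line with the image's vertical.

Run:
```python
from h import *
k=px("wrist",247.5,184,70);print(k)
yaw=lambda a,b:np.degrees(np.arctan2(*(a-b)[[1,0]]))
print("hull",yaw(px("wrist",246,102,34),px("wrist",249,230,34)),"roof",yaw(px("wrist",246.5,156,70),px("wrist",248.5,212.5,70)))
b=px("wrist",246,102,34);s=px("wrist",249,230,34);print(b,s,np.linalg.norm(b-s),(b+s)/2)
print([px("wrist",u,v,41).round() for u,v in((158,235),)], "dome R35; fingers at tool y +-65")
go(*k[:2],61,None)
# tub, from the rim (z 100) in top2
im=cv2.imread("pics/top2.png");cv2.imwrite("pics/tub.png",cv2.resize(im[105:210,325:405],None,fx=5,fy=5,interpolation=cv2.INTER_CUBIC))
```

```text
[512.78215496   6.98278203  70.        ]
hull 31.066948253526004 roof 31.715884416098906
[576.73273296  45.92101802  34.        ] [461.34626401 -23.59379794  34.        ] 134.7083770847559 [519.03949848  11.16361004  34.        ]
[array([410.,  59.,  41.])] dome R35; fingers at tool y +-65
t 13.62 pos [519.8   5.7 250.2] yaw 29.93 tilt [-0. -0. -1.] F [ 0.5  0.  -0.2] op 1.003
shift cm [-0.54 -0.46 18.92] turn wz None
```

View pics/tub.png

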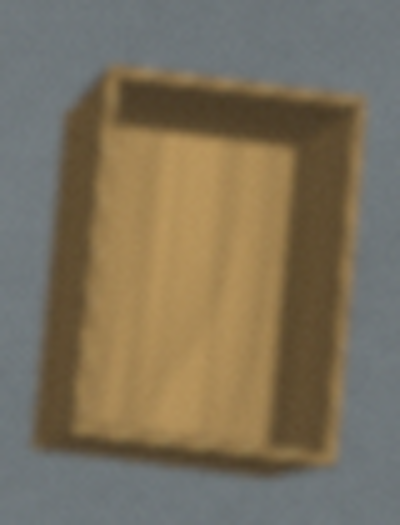

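```bash
python3 -m inch '[[-0.3,-0.25,0.5,0,0,0,0.5],[-0.25,-0.2,2,0,0,-1.5,0.5],[0,0,3,0,0,0,0.5],[0,0,3.5,0,0,0,0.5],[0,0,3.5,0,0,0,0.5],[0,0,3,0,0,0,0.5],[0,0,2,0,0,0,0.5],[0,0,1,0,0,0,0.5],[0,0,0.3,0,0,0,0.5],[0,0,0,0,0,0,0.5],[0,0,0,0,0,0,0.5]]' 20
python3 - <<'E'
from h import *
c=np.array([px("top",u/5+325,v/5+105,100)for u,v in((108,70),(367,98),(338,466),(75,437))])
d=c[0]+c[1]-c[2]-c[3];print(c.round(),c.mean(0),np.degrees(np.arctan2(d[1],d[0])))
go(513,7,60.5,31.4)
E
```

```text
clock: 15.0
tool_pos: [513.5, 7.0, 63.1]
eef_rot: [0.0, 0.962, 0.272, 0.001]
force: [-0.1, 0.8, -0.3]
opening: 0.749
finger_force: 0.0
[[ 679. -247.  100.]
 [ 666. -386.  100.]
 [ 468. -365.  100.]
 [ 482. -227.  100.]] [ 573.7145027  -306.11997412  100.        ] -5.994448422743232
t 15.0 pos [513.5   7.   63.1] yaw 31.54 tilt [ 0.001 -0.    -1.   ] F [-0.1  0.8 -0.3] op 0.749
shift cm [-0.04 -0.03  0.26] turn wz 0.14
```

```bash
python3 -m inch '[[0,0,0.2,0,0,0,0.5],[0,0,0,0,0,0,-1],[0,0,0,0,0,0,-1],[0,0,0,0,0,0,-1],[0,0,0,0,0,0,-1],[0,0,0,0,0,0,-1],[0,0,0,0,0,0,-1]]' 25;  python3 -m inch '[[0,0,-0.3,0,0,0,-1],[0,0,-1,0,0,0,-1],[0,0,-2,0,0,0,-1],[0,0,-3,0,0,0,-1],[0,0,-3.5,0,0,0,-1],[0,0,-3.5,0,0,0,-1],[0,0,-3,0,0,0,-1],[0,0,-1.5,0,0,0,-1],[0,0,-0.2,0,0,0,-1],[0,0,0,0,0,0,-1]]'; python3 -c "
from h import *
go(566,-305.5,230,-6)"
```

```text
clock: 15.88
tool_pos: [512.9, 7.1, 60.4]
eef_rot: [-0.0, 0.962, 0.272, -0.0]
force: [-0.9, 0.9, 0.5]
opening: 0.39
finger_force: 25.0
clock: 17.12
tool_pos: [512.5, 7.1, 239.4]
eef_rot: [-0.0, 0.962, 0.272, -0.001]
force: [-0.2, -0.0, -2.0]
opening: 0.388
finger_force: 25.0
t 17.12 pos [512.5   7.1 239.4] yaw 31.54 tilt [-0.002  0.    -1.   ] F [-0.2 -0.  -2. ] op 0.388
shift cm [-11.78  29.44   0.92] turn wz 37.54
```

```bash
python3 -m inch '[[-0.4,1,0,0,0,0,-1],[-1,2.5,0,0,0,0,-1],[-1.3,3.3,0,0,0,0,-1],[-1.3,3.3,0,0,0,0,-1],[-1.3,3.3,0,0,0,0,-1],[-1.3,3.3,0,0,0,0,-1],[-1.3,3.3,0,0,0,0,-1],[-1.3,3.3,0,0,0,0,-1],[-1.3,3.3,0,0,0,0,-1],[-1.1,2.4,0,0,0,0,-1],[-0.2,0.4,0,0,0,6.3,-1],[0,0,0,0,0,6.3,-1],[0,0,0,0,0,6.3,-1],[0,0,0,0,0,6.2,-1],[0,0,0,0,0,6.2,-1],[0,0,0,0,0,6.2,-1],[0,0,0,0,0,0,-1],[0,0,0,0,0,0,-1]]'
python3 - <<'E'
from h import *
go(566,-305.5,120,-6)
cv2.imwrite("pics/w3.png",read_camera("wrist"))
E
```

```text
clock: 19.38
tool_pos: [566.0, -305.6, 239.8]
eef_rot: [-0.0, 0.999, -0.051, -0.0]
force: [-0.6, -0.4, -2.7]
opening: 0.387
finger_force: 25.0
t 19.38 pos [ 566.  -305.6  239.8] yaw -5.86 tilt [-0.001  0.    -1.   ] F [-0.6 -0.4 -2.7] op 0.387
shift cm [ 1.000e-02 -1.000e-02  1.198e+01] turn wz 0.14
```

View pics/w3.png

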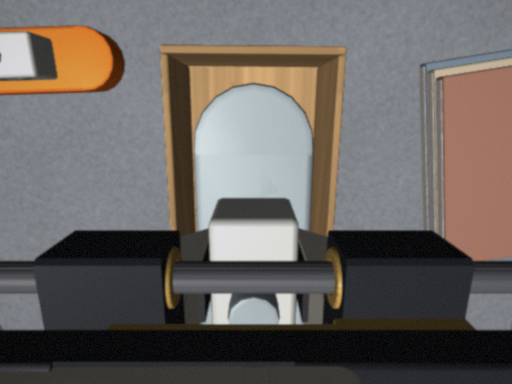

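The wrist view shows the boat in line with the tub and centred in it: tub rim at columns 163–344, boat at 195–312. Lowering now.

```bash
python3 -m inch '[[0,0,1,0,0,0,-1],[0,0,2.5,0,0,0,-1],[0,0,3,0,0,0,-1],[0,0,2.5,0,0,0,-1],[0,0,2.5,0,0,0,-1],[0,0,2,0,0,0,-1],[0,0,1.5,0,0,0,-1],[0,0,1,0,0,0,-1],[0,0,0.6,0,0,0,-1],[0,0,0.2,0,0,0,-1],[0,0,0,0,0,0,-1],[0,0,0,0,0,0,-1]]'
```

```text
clock: 20.92
tool_pos: [566.5, -305.5, 73.0]
eef_rot: [0.0, 0.999, -0.052, 0.0]
force: [0.1, -0.5, -2.2]
opening: 0.39
finger_force: 25.0
```

```bash
python3 -m inch '[[0,0,0.2,0,0,0,-1],[0,0,0.2,0,0,0,-1],[0,0,0.1,0,0,0,-1],[0,0,0,0,0,0,-1]]';python3 -m inch '[[0,0,0.1,0,0,0,-1],[0,0,0,0,0,0,-1]]';python3 -m inch '[[0,0,0.05,0,0,0,-1],[0,0,0,0,0,0,-1]]'
```

```text
clock: 21.42
tool_pos: [566.2, -305.2, 67.3]
eef_rot: [-0.0, 0.999, -0.052, -0.0]
force: [0.1, -0.2, -1.9]
opening: 0.388
finger_force: 25.0
clock: 21.68
tool_pos: [566.3, -305.3, 66.5]
eef_rot: [0.0, 0.999, -0.052, 0.0]
force: [0.4, 0.1, -2.2]
opening: 0.391
finger_force: 25.0
clock: 21.92
tool_pos: [566.3, -305.3, 66.4]
eef_rot: [0.0, 0.999, -0.052, 0.0]
force: [-2.6, 2.0, 2.8]
opening: 0.391
finger_force: 25.0
```

```bash
python3 -m inch '[[0,0,-0.03,0,0,0,-0.1],[0,0,0,0,0,0,0.15],[0,0,0,0,0,0,0.15],[0,0,0,0,0,0,0.15],[0,0,-0.5,0,0,0,0.15],[0,0,-1.5,0,0,0,0.15],[0,0,-3,0,0,0,0.15],[0,0,-4,0,0,0,0.15],[0,0,-4,0,0,0,0.15],[0,0,-4,0,0,0,0.15],[0,0,-2,0,0,0,0.15],[-4,0,0,0,0,0,0.15],[-4,0,0,0,0,0,0.15],[-4,0,0,0,0,0,0.15],[-4,0,0,0,0,0,0.15],[0,0,0,0,0,0,0.15],[0,0,0,0,0,0,0.15]]'
python3 - <<'E'
from h import *
a=read_camera("top");b=read_camera("scene")
cv2.imwrite("pics/f.png",np.hstack([cv2.resize(i,None,fx=.78,fy=.78,interpolation=cv2.INTER_AREA) for i in(a,b)]))
E
```

```text
clock: 24.05
tool_pos: [407.8, -289.1, 257.4]
eef_rot: [0.001, 0.999, -0.052, 0.001]
force: [0.4, -0.4, -0.0]
opening: 0.578
finger_force: 0.0
```

View pics/f.png

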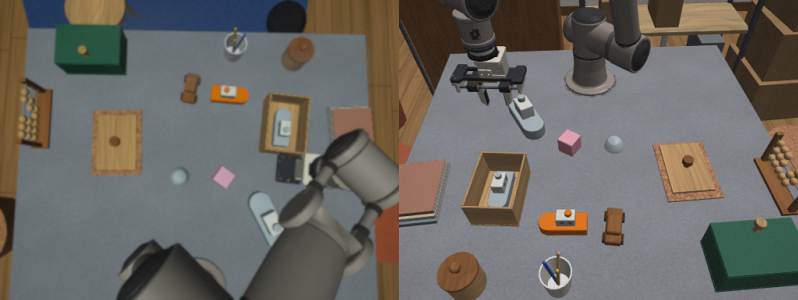

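The boat stands upright and lengthways in the open tub at (283,127) in the left half of the picture. The lid is centred on the mat at (116,142), and the car, cube and dome have not moved.

```bash
python3 -c "
from rig import *
print(hand_in())"
```

```text
the job is handed in; nothing more can be done
None
```

I handed the job in at about 24 s: the lid lies knob up in the middle of the mat, the boat stands upright and lengthways in the open tub, and the car, cube and paperweight look unmoved in the last pictures; no verdict came back.

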